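# Press a block of tofu gently

### The job

Get the tofu under the press without bruising it: lift the block from the board with a light grip, lay it flat in the middle of the pulled-out tray of the sloping press, and slide the tray fully home. Then wind the crank clockwise until the plate presses the tofu gently, with the lower edge of the spring sleeve inside the green band on the stem (spring squeezed by about 10 mm), and leave everything else standing where it is.

Things in the scene. Friction and masses are not known exactly. Their poses are not given: they have to be found in the camera images.
- tofu: Ivory block of firm tofu, 60 x 100 x 40 mm (x, y, z), 0.2 to 0.32 kg, lying on the board. Origin at the centre of its underside. Grip across x. It bruises if the fingers press it with over 30 N (both added), the plate with over 15 N, or if it meets the tray with over 20 N (dropped, pushed down). A grip of 6 N a finger is plenty.
- board: Wooden cutting board, 210 x 150 x 14 mm, fixed, flat on the counter. Origin at the centre of its underside; its top is at z = 0.014.
- press: Tofu press: steel frame fixed on the counter, 182 mm over the cross-beam, with a slope of 25 degrees on which the tray slides. Origin on the counter under the tray's home place; z up, x horizontal towards the high end (yaw 1.25 to 1.60: the slope rises to the robot's left). The beam on two columns spans the home place, its top 113 mm square above the tray floor.
- tray_pan: Grey grooved tray, 90 x 130 mm outside, its flat floor 84 x 124 mm inside a rim 5 mm high all round. Origin at the centre of the floor's upper face, z square to the floor (25 degrees from vertical), x up the slope, y along its long side. The tofu belongs flat in its middle, inside the rim: tofu x along tray x (either way round).
- tray (a joint): How far the tray is pulled out down the slope, m: 0 = fully home under the plate against its stop, 0.150 to 0.160 at the start (limit 0.160). It slides along its own x with about 5 N of friction, plus the weight along the slope (about 3 N loaded), and stays where it is left.
- tray_knob (a point): Grip point of the tray's black upright knob, 18 mm across, 36 mm tall, its axis along the tray's z; 88 mm down the slope (tray -x) from the tray's origin and 24 mm above its floor's level. Axes as the tray's.
- press_plate: White pressing plate, 66 x 106 x 7 mm, hanging from the screw, parallel to the tray floor and centred over the home place. Origin at the centre of its underside, z square to the tray floor and upward. At the start it hangs 50 to 62 mm above the tray floor's level, 10 to 22 mm over the tofu's top.
- plate (a joint): How far the plate's spring is squeezed, m: 0 = loose, limit 0.020; 800 N/m (0.010 is 8 N). The lower edge of the aluminium sleeve stands within the green band on the stem from 0.006 to 0.014.
- crank (a joint): Angle wound, rad: grows clockwise seen from above along the screw; starts in 0 to 6.2, limit 23. At 0 the arm points up the slope. One turn lowers screw, crank and plate together by 12 mm; once the plate rests on the tofu, winding on squeezes the spring. With the tofu in place it touches at 11.5; the spring is squeezed by 10 mm at 16.8. Friction 0.06 N m; stays where left.
- crank_hub (a point): Point on the screw's axis at the height of the middle of the crank's grip; goes down with the screw, does not turn. 190 mm square above the tray floor's level at crank angle 0. Axes: z along the screw's axis (tilted 25 degrees), x up the slope.
- crank_grip (a point): Middle of the crank's black free-spinning grip: an upright sleeve 18 mm across and 35 mm tall along the screw's axis, 35 mm from that axis. The hand can hold it without turning while it goes round.
- timer: Kitchen timer, black dial on a white base, 58 mm across, 40 mm tall; bystander, loose, to be left alone. Origin under its centre.
- cinnamon_jar: Spice jar with a black cap and green label, 40 mm across, 105 mm tall; bystander, loose, to be left alone. Origin under its centre.
- tea_tin: Purple tin with a wooden lid, 58 x 58 x 75 mm; bystander, loose, to be left alone. Origin under its centre.
- bowl: White bowl, 124 mm across, 55 mm high; bystander, loose, to be left alone. Origin under its centre.

How it is judged (in metres and radians):
On the way, in this order (a step that is already met when the one before it is completed fails the run):
1. the tofu lies flat in the pulled-out tray, let go of (x of tofu in the frame of tray_pan between -0.016 and 0.016 m and y of tofu in the frame of tray_pan between -0.016 and 0.016 m and z of tofu in the frame of tray_pan below 0.005 m and angle between the z axis of tofu and the z axis of tray_pan, either way round below 0.06 rad and angle between the x axis of tofu and the x axis of tray_pan, either way round below 0.2 rad and contact force between the fingers and tofu below 0.1 N and value of joint tray above 0.1 m), for 0.2 s.
2. the tray is fully home with the tofu on it (x of tofu in the frame of tray_pan between -0.016 and 0.016 m and y of tofu in the frame of tray_pan between -0.016 and 0.016 m and z of tofu in the frame of tray_pan below 0.005 m and angle between the z axis of tofu and the z axis of tray_pan, either way round below 0.06 rad and angle between the x axis of tofu and the x axis of tray_pan, either way round below 0.2 rad and value of joint tray below 0.005 m), for 0.2 s.
3. the plate presses the tofu, sleeve edge in the green band (value of joint plate above 0.006 m and contact force between press_plate and tofu above 2 N), for 0.2 s.
At the end, for the whole second after the job is handed in: Tray within 5 mm of home; tofu flat in it within 16 mm of its middle, square to it within 0.2 rad, at rest; plate pressing on the tofu with its spring squeezed by 6 to 14 mm (sleeve edge inside the green band) (all of step 2 and all of step 3 and value of joint plate below 0.014 m and linear speed of tofu below 0.02 m/s); the robot touches nothing.
It fails at once if the fingers squeeze or push the tofu with more than 30 N in all (contact force between the fingers and tofu above 30 N).
It fails at once if the plate presses the tofu with more than 15 N (contact force between press_plate and tofu above 15 N).
It fails at once if the tofu meets the tray with more than 20 N (dropped or pushed down) (contact force between tray_pan and tofu above 20 N).
It fails at once if a bystander is moved by more than 30 mm (distance of any of timer, cinnamon_jar, tea_tin, bowl from where it was at the start of the episode above 0.03 m).
It also fails if it takes over 72 s, if anything falls off the work surface, if the arm or the gripper's body presses on something with over 40 N, if the wrist force passes 120 N, or if a joint passes its speed limit or range.

### The arm

A 6-joint arm with a two-finger parallel gripper is mounted at the origin on a cart in front of the work surface, level with it; the furniture and walls round the work are solid. World frame = base frame: x ahead of the robot, y to its left, z up, the work surface at z = 0. Lengths are in mm, angles in rad, forces in N, time in s.
With the tool pointing down it reaches from about 275 to 1000 mm from the base axis. Payload 8.4 kg.
Tool frame: the origin (TCP) lies between the finger pads; the fingertips stand r.finger_overhang ahead of it and the grasp point (between the pads) is the TCP (r.finger_overhang is the distance from the TCP to the fingertips, in mm); z points along the fingers, y is the line along which they close (so a half turn about z gives the same grasp; the last joint's range is limited). The gripper opens to 85 mm and grips with 20 to 120 N. Pads are 22 mm wide; open, the fingers measure 114 mm over their backs; the gripper's body (76 mm by 85 mm) begins 54 mm behind the grasp point. The pads swing forward as they close: fully open they stand 13 mm farther back than shut.
Start: joints at [-1.248, 0.353, 1.633, -0, 1.155, -0.002], TCP at [199.448, -592.325, 250.281] pointing down, gripper open.
Joint ranges: [-2.63, 2.63], [-0.92, 2.1], [0.06, 2.66], [-1.3, 4.44], [0, 2.69], [-3.02, 3.02]. Speed limits (rad/s): [2.22, 2.22, 2.79, 3.14, 3.14, 3.14].

### API

Orientations are given as [roll, pitch, yaw] about the fixed x, y, z axes, in that order (R = Rz(yaw) Ry(pitch) Rx(roll)).
In Python, from rig import r, cams, sign_off gives the robot as it stands.
- The arm moves only by the shell command python3 -m crank 'ROWS' [FORCE]. ROWS is JSON, a list of rows, each a list of 7 numbers: the shift along the tool's x, y, z in m, then the turn, a rotation vector about the tool's x, y, z in rad, then the closure, from 0 (fully open) to 1 (shut). In form: [[dx, dy, dz, ax, ay, az, gripper], ...]. A call has 1 to 5 rows; each row is the pose to reach, as a shift and turn from the pose commanded when the call began, along the tool's axes at that moment; what a row does not reach only later rows make up. A row lasts 1/10 s, in which the tool goes at most 50 mm and 8.59 degrees, less where a joint would pass 70% of its speed; a pose out of reach is approached as far as the arm can. A call with a gripper value outside its range is refused whole. The fingers move at their own pace and stop on an object; FORCE is the grip in N (left out, the last holds). Time passes only in rows, so rows that repeat a pose let the fingers close. It gives the time, the measured TCP pose, the force, the opening and the grip force at its end, in the units of the state.
- r.sense(): the state, without advancing time (a new reading comes with each control period).
- cams.grab_frame(name): name is "scene" or "top" or "wrist"; returns a dict with "image" (480x640x3 uint8, red, green, blue), "fx", "fy", "cx", "cy" (pixels), "position" and "orientation" of the camera in the world. Camera axes: x right, y down, z forward; pixel columns grow to the right and rows downward; lengths in mm; the calibration is good to about 2 mm. A picture is of the moment at which its call begins. There is no depth.
- sign_off(): hands the job in; it is judged then, once.
The state is a dict: "clock": time; "qpos": joint angles; "qvel": joint speeds; "joint_efforts": joint torques, N m; "eef_pos": TCP position; "tcp_rot": TCP orientation; "contact_force": force on the tool from outside, world axes, zero at the start; "wrist_torque": the same for the moment, N m; "opening": opening from 0.0 (shut) to 1.0 (fully open); "grasp_force": force on a finger pad.
Only numpy, scipy, OpenCV 4.12 (cv2) and the standard library are available. Lean on these libraries where they do the work, as an engineer would, in place of code of your own. Each camera call takes 0.05 s, during which the arm holds its last target. There are 200 camera calls.

## Working session

There is one attempt and no reset: what is moved stays moved. The work goes in short steps, Python scripts to look and compute and a shell command to move; the robot and the scene stay as the last step left them, time stands still between calls to the robot, and variables do not carry over. Pictures are saved under pics/ and viewed, at most 10 in all, crops included, and the job is handed in when it is done.

```bash
ls; mkdir -p pics; python3 - <<'E'
from rig import r,cams
import cv2,numpy as np
s=r.sense();print(s, r.finger_overhang)
ims=[]
for n in ("scene","top"):
    f=cams.grab_frame(n);print(n,{k:v for k,v in f.items() if k!='image'})
    cv2.imwrite(f'pics/{n}0.png',cv2.cvtColor(f['image'],cv2.COLOR_RGB2BGR))
E
```

```text
pics
{'clock': 0.0, 'qpos': array([-1.24839831e+00,  3.53655632e-01,  1.63416028e+00, -3.07910273e-05,
        1.15519697e+00, -2.39116519e-03]), 'qvel': array([-0.00065871,  0.00039208, -0.0004297 ,  0.00125305, -0.00076098,
       -0.00106839]), 'joint_efforts': array([-1.08431213e-03, -6.05242109e+01, -3.42070198e+01, -6.65520179e-05,
        9.12227231e-03, -5.62369632e-05]), 'eef_pos': array([ 199.29262134, -591.88457562,  249.54580531]), 'tcp_rot': array([-3.14017237e+00,  2.47561768e-05,  3.24801653e-01]), 'contact_force': array([0.60019221, 0.48534439, 0.10309225]), 'wrist_torque': array([ 0.04824804,  0.05951577, -0.01284906]), 'grasp_force': 0.0, 'opening': 1.001205110408075} 19.0
scene {'fx': 539.6444954366331, 'fy': 539.6444954366331, 'cx': 321.05276923567214, 'cy': 245.12273841478057, 'position': array([  22.25851362,  556.09192133, 1126.99242425]), 'orientation': array([-2.42206441, -0.01792508, -2.38815666])}
top {'fx': 472.306144455975, 'fy': 472.306144455975, 'cx': 317.81441107866596, 'cy': 238.6301458488012, 'position': array([-216.49787589,  174.22468218, 1261.07559951]), 'orientation': array([-2.49544050e+00, -7.07674722e-04, -1.83944145e+00])}
```

View pics/scene0.png

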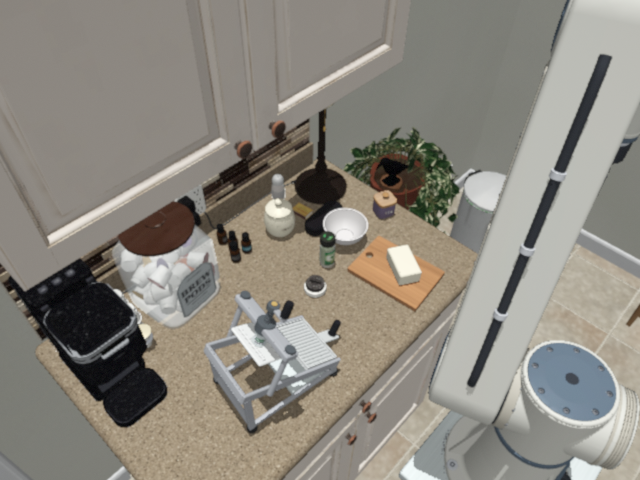

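View pics/top0.png

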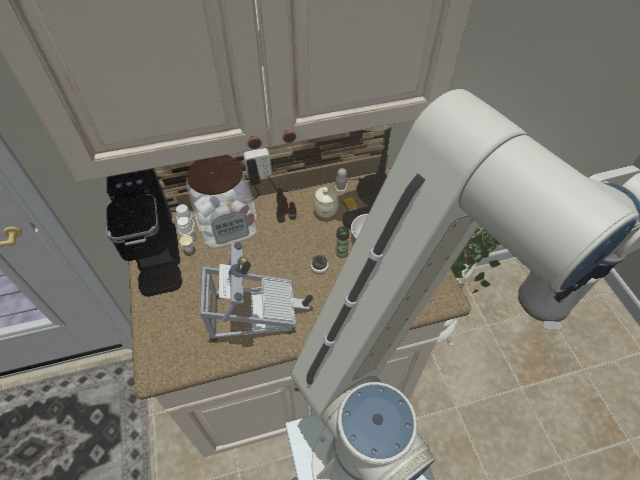

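The scene view shows the tofu at (404,264) on the board, the press frame around (265,350), the tray knob at (336,325) and the crank grip at (287,309). The top view shows the press around (250,300) and the tray knob at (307,299), with the arm hiding the tofu.

```bash
cat > h.py <<'E'
import numpy as np,cv2
from scipy.spatial.transform import Rotation as R
from rig import r,cams
def Rm(o): return R.from_euler('xyz',o).as_matrix()
def ray(f,uv):
    d=Rm(f['orientation'])@np.array([(uv[0]-f['cx'])/f['fx'],(uv[1]-f['cy'])/f['fy'],1]); return np.array(f['position']),d/np.linalg.norm(d)
def onz(f,uv,z):
    p,d=ray(f,uv); return p+d*(z-p[2])/d[2]
def tri(f1,a,f2,b):
    p,d=ray(f1,a);q,e=ray(f2,b); s=np.linalg.lstsq(np.c_[d,-e],q-p,rcond=None)[0]
    A,B=p+s[0]*d,q+s[1]*e; return (A+B)/2,np.linalg.norm(A-B)
def proj(f,P):
    c=Rm(f['orientation']).T@(np.array(P)-f['position']); return np.array([f['cx']+f['fx']*c[0]/c[2],f['cy']+f['fy']*c[1]/c[2]])
def save(n,im,sc=1,box=None):
    if box: im=im[box[1]:box[3],box[0]:box[2]]
    cv2.imwrite('pics/'+n,cv2.cvtColor(cv2.resize(im,None,fx=sc,fy=sc,interpolation=cv2.INTER_CUBIC),cv2.COLOR_RGB2BGR))
E
python3 - <<'E'
from h import *
fs=cams.grab_frame('scene');ft=cams.grab_frame('top')
im=fs['image'];hsv=cv2.cvtColor(im,cv2.COLOR_RGB2HSV)
m=((hsv[...,1]<70)&(hsv[...,2]>185)).astype(np.uint8);
sub=np.zeros_like(m);sub[238:292,372:440]=m[238:292,372:440]
c=max(cv2.findContours(sub,0,2)[0],key=cv2.contourArea);print('tofu area',cv2.contourArea(c),cv2.minAreaRect(c))
pts=cv2.approxPolyDP(c,2.0,True)[:,0];print(pts.tolist())
for p in pts: print(p,onz(fs,p,54).round(1))
a=cv2.resize(im[280:430,200:350],None,fx=2.66,fy=4,interpolation=2)
s1=cv2.resize(im[285:430,200:345],(400,400),interpolation=cv2.INTER_CUBIC)
s2=cv2.resize(ft['image'][235:345,195:320],(400,352),interpolation=cv2.INTER_CUBIC)
s2=np.vstack([s2,np.zeros((48,400,3),np.uint8)])
save('press0.png',np.hstack([s1,s2]))
E
```

```text
tofu area 651.0 ((404.021484375, 260.4898376464844), (36.292213439941406, 21.784839630126953), 64.65382385253906)
[[407, 244], [387, 249], [401, 277], [421, 272]]
[407 244] [ 490.  -304.8   54. ]
[387 249] [ 517.4 -253.9   54. ]
[401 277] [ 433.5 -205.2   54. ]
[421 272] [ 406.6 -253.5   54. ]
```

View pics/press0.png

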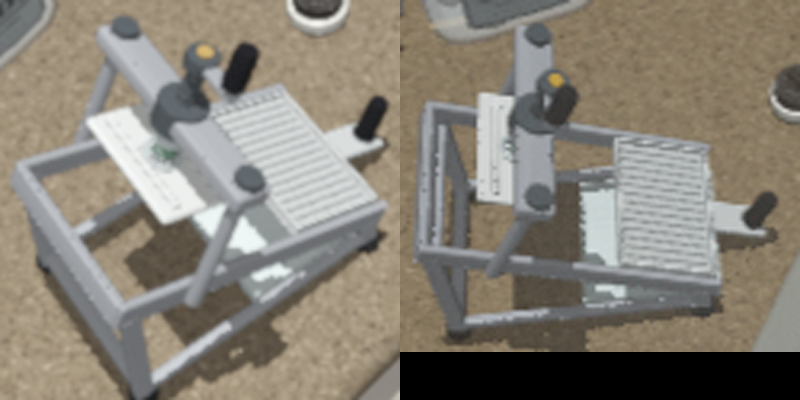

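The left crop (scene) shows the beam caps at (125,27) and (250,180), the crank grip at (241,68), the tray's low corners at (280,87) and (383,203), and the knob at (372,118). In the right crop (top) the matching points are the caps at (537,35) and (538,197), the grip at (561,104), the corners at (708,147) and (718,280), and the knob at (760,210). I'll triangulate these next.

```bash
cat > m.py <<'E'
from h import *
fs=cams.grab_frame('scene');ft=cams.grab_frame('top')
S=lambda u,v:(200+u/400*145,285+v/400*145)
T=lambda u,v:(195+(u-400)/3.2,235+v/3.2)
P={}
for n,a,b in [('capfar',(125,27),(537,35)),('capnear',(250,180),(538,197)),('knobtop',(377,101),(768,197)),('knobbase',(367,135),(753,221)),
 ('griptop',(246,50),(569,90)),('gripbot',(234,88),(553,118)),('lowfar',(281,87),(709,147)),('lownear',(384,203),(718,281)),('highnear',(302,229),(616,268)),('axisball',(204,54),(553,80))]:
    P[n],e=tri(fs,S(*a),ft,T(*b));print(n,P[n].round(1),'gap',round(e,1))
d=P['capnear']-P['capfar'];print('beam len',np.linalg.norm(d),'yaw of press x',np.arctan2(d[1],d[0])+np.pi/2)
d=P['lownear']-P['lowfar'];print('tray long',np.linalg.norm(d),np.arctan2(d[1],d[0])+np.pi/2)
d=P['highnear']-P['lownear'];print('tray short',d,np.linalg.norm(d),np.degrees(np.arcsin(d[2]/np.linalg.norm(d))))
E
python3 m.py
```

```text
capfar [560.5 181.8 239.3] gap 1.9
capnear [405.5 207.3 238.7] gap 0.0
knobtop [456.9  11.5  64. ] gap 0.9
knobbase [452.6  27.3  33.9] gap 0.3
griptop [448.  167.  308.8] gap 1.5
gripbot [443.7 183.1 284.1] gap 0.1
lowfar [534.1  48.9  45.6] gap 0.6
lownear [392.   74.4  53.3] gap 0.1
highnear [402.2 158.7 106. ] gap 3.8
axisball [479.6 177.1 282.5] gap 0.6
beam len 157.0698134973007 yaw of press x 4.549336071655732
tray long 144.5785077289104 4.534387764610207
tray short [10.2366184  84.26024585 52.67456756] 99.89588307406001 31.822848734095526
```

The measurements agree. The tofu top centre is at (462,-254), measuring 58 x 97 mm. The press yaw is about 1.408, and the knob, grip and beam line up with a tray floor near (468,106,64). I'll write the model and a tool-frame move calculator next.

```bash
cat > model.py <<'E'
from h import *
import sys
yaw=1.408; sl=np.radians(25)
xs=np.array([np.cos(sl)*np.cos(yaw),np.cos(sl)*np.sin(yaw),np.sin(sl)])
n=np.array([-np.sin(sl)*np.cos(yaw),-np.sin(sl)*np.sin(yaw),np.cos(sl)])
ys=np.cross(n,xs)
tray=np.array([468.5,106.1,64.2]); home=tray+155*xs
def frame(y,z):
    z=z/np.linalg.norm(z); y=y-z*(y@z); y/=np.linalg.norm(y); return np.c_[np.cross(y,z),y,z]
def go(p,Rt,show=True):
    s=r.sense(); R0=Rm(s['tcp_rot']); d=R0.T@(np.array(p)-s['eef_pos'])/1000; w=R.from_matrix(R0.T@Rt).as_rotvec()
    print('rows d',d.round(4).tolist(),'w',w.round(4).tolist(),'rowsneeded',round(np.linalg.norm(d)/.05,1),round(np.degrees(np.linalg.norm(w))/8.59,1))
    return d,w
down=np.array([0,0,-1.])
E
python3 - <<'E'
from model import *
fs=cams.grab_frame('scene')
for nme,uv,z in [('jar',(327,235),105),('timer',(316,281),40),('tin',(385,200),75),('bowl',(346,219),55)]: print(nme,onz(fs,uv,z).round())
a=np.radians(61.7)
go((462,-254,170),frame(np.array([np.cos(a),np.sin(a),0]),down))
go((462,-254,170),frame(-np.array([np.cos(a),np.sin(a),0]),down))
E
```

```text
jar [ 634. -145.  105.]
timer [586. -55.  40.]
tin [ 625. -377.   75.]
bowl [ 667. -260.   55.]
rows d [0.3568, -0.2367, 0.0802] w [-0.0002, -0.0004, -2.3229] rowsneeded 8.7 15.5
rows d [0.3568, -0.2367, 0.0802] w [-0.0003, 0.0002, 0.8187] rowsneeded 8.7 5.5
```

```bash
python3 -m crank '[[0.04,-0.026,0,0,0,-0.14,0],[0.08,-0.053,0,0,0,-0.28,0],[0.12,-0.08,0.01,0,0,-0.42,0],[0.16,-0.106,0.02,0,0,-0.56,0],[0.2,-0.133,0.03,0,0,-0.7,0]]' 20
python3 - <<'E'
from model import *
a=np.radians(61.7)
go((462,-254,170),frame(np.array([np.cos(a),np.sin(a),0]),down)); print(r.sense()['qpos'])
E
```

```text
clock: 0.85
eef_pos: [347.4, -401.0, 220.2]
tcp_rot: [3.141, 0.0, 1.03]
contact_force: [0.2, -0.3, 0.1]
opening: 1.002
grasp_force: 0.0
rows d [0.185, 0.0225, 0.0502] w [0.0005, 0.0008, -1.6176] rowsneeded 3.9 10.8
[-8.59741571e-01  2.39322979e-01  1.86557504e+00  8.18293590e-05
  1.03586698e+00 -3.19097455e-01]
```

```bash
python3 -m crank '[[0.04,0.005,0.01,0,0,-0.14,0],[0.08,0.01,0.02,0,0,-0.28,0],[0.12,0.015,0.03,0,0,-0.42,0],[0.16,0.02,0.04,0,0,-0.56,0],[0.185,0.0225,0.05,0,0,-0.7,0]]'
python3 -m crank '[[0,0,0,0,0,-0.15,0],[0,0,0,0,0,-0.3,0],[0,0,0,0,0,-0.45,0],[0,0,0,0,0,-0.6,0],[0,0,0,0,0,-0.75,0]]'
python3 -m crank '[[0,0,0,0,0,-0.15,0],[0,0,0,0,0,-0.167,0],[0,0,0,0,0,-0.167,0]]'
python3 - <<'E'
from model import *
a=np.radians(61.7)
go((462,-254,170),frame(np.array([np.cos(a),np.sin(a),0]),down)); s=r.sense();print(s['qpos'])
f=cams.grab_frame('wrist');save('w1.png',f['image'])
print({k:v for k,v in f.items() if k!='image'})
im=f['image'];hsv=cv2.cvtColor(im,cv2.COLOR_RGB2HSV)
m=((hsv[...,1]<60)&(hsv[...,2]>190)).astype(np.uint8)
for c in sorted(cv2.findContours(m,0,2)[0],key=cv2.contourArea)[-2:]:
    p=cv2.approxPolyDP(c,6,True)[:,0];print(cv2.contourArea(c),[(q.tolist(),onz(f,q,54)[:2].round(1).tolist()) for q in p])
E
```

```text
clock: 1.35
eef_pos: [463.3, -254.0, 170.1]
tcp_rot: [3.141, 0.0, 1.732]
contact_force: [-0.5, 0.8, 0.4]
opening: 1.0
grasp_force: 0.0
clock: 1.85
eef_pos: [461.9, -256.0, 170.3]
tcp_rot: [3.142, 0.0, 2.481]
contact_force: [0.6, 0.7, -0.3]
opening: 0.998
grasp_force: 0.0
clock: 2.15
eef_pos: [461.8, -256.0, 170.3]
tcp_rot: [-3.142, 0.0, 2.638]
contact_force: [-0.1, -0.9, -0.5]
opening: 0.996
grasp_force: 0.0
rows d [0.0008, 0.0019, 0.0003] w [-0.0, 0.0, -0.0092] rowsneeded 0.0 0.1
[-5.09020202e-01  2.98883569e-01  1.91413113e+00 -6.79088481e-06
  9.28554785e-01 -1.57666227e+00]
{'fx': 348.60171888028106, 'fy': 348.60171888028106, 'cx': 314.05206651033143, 'cy': 238.85645675099786, 'position': array([ 392.74981743, -217.71294645,  294.6373241 ]), 'orientation': array([ 2.82679106e+00, -6.12288584e-04,  1.06678079e+00])}
954.5 [([421, 367], [601.4, -231.9]), ([385, 383], [601.6, -264.7]), ([366, 413], [622.3, -292.7]), ([393, 379], [601.1, -257.1]), ([406, 399], [625.3, -256.1]), ([433, 395], [632.5, -234.3])]
2503.0 [([351, 258], [487.7, -238.7]), ([315, 268], [481.8, -265.9]), ([278, 262], [464.3, -287.6]), ([278, 296], [488.4, -301.9]), ([348, 299], [516.7, -256.1])]
```

View pics/w1.png

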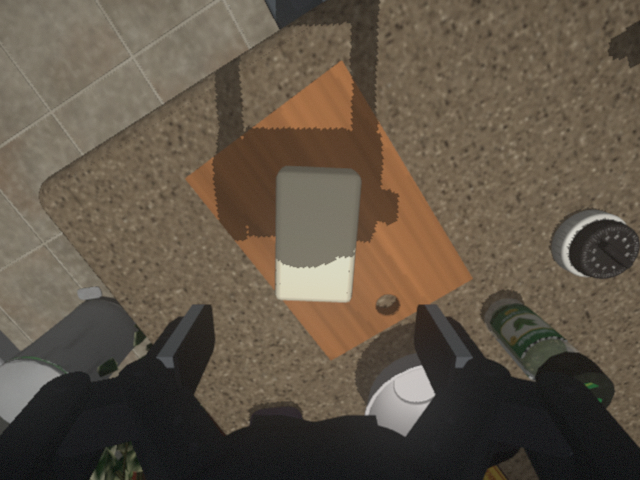

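The wrist view shows the tofu top with corners near (277,301), (351,302), (360,173) and (277,173), half in shadow. The fingers straddle it symmetrically, at about (195,340) and (437,335).

```bash
python3 - <<'E'
from model import *
f=cams.grab_frame('wrist')
q=np.array([onz(f,p,54) for p in [(277,301),(351,302),(360,173),(277,173)]]);print(q.round(1))
c=q.mean(0);d=(q[1]-q[0])+(q[2]-q[3]);l=(q[0]-q[3])+(q[1]-q[2]);print(c,np.degrees(np.arctan2(d[1],d[0])),np.degrees(np.arctan2(l[1],l[0])),np.linalg.norm(d)/2,np.linalg.norm(l)/2)
a=np.radians(60.2)
E
```

```text
[[ 491.7 -304.8   54. ]
 [ 520.1 -255.2   54. ]
 [ 435.1 -205.    54. ]
 [ 407.7 -254.7   54. ]]
[ 463.65609018 -254.93108651   54.        ] 60.65542534774267 -30.689378814004844 56.91216748718552 98.21074404563758
```

```bash
python3 -m crank '[[-0.001,0.002,0.03,0,0,0,0],[-0.001,0.002,0.06,0,0,0,0],[-0.001,0.002,0.09,0,0,0,0],[-0.001,0.002,0.115,0,0,0,0],[-0.001,0.002,0.13,0,0,0,0]]'
python3 -m crank '[[0,0,0,0,0,0,0.1],[0,0,0,0,0,0,0.2],[0,0,0,0,0,0,0.22],[0,0,0,0,0,0,0.24],[0,0,0,0,0,0,0.24]]'
python3 -m crank '[[0,0,0,0,0,0,0.25],[0,0,0,0,0,0,0.26]]'
python3 -m crank '[[0,0,0,0,0,0,0.27],[0,0,0,0,0,0,0.27]]'
```

```text
clock: 2.75
eef_pos: [462.8, -254.3, 38.4]
tcp_rot: [3.142, -0.002, 2.639]
contact_force: [1.2, -0.2, -0.7]
opening: 0.998
grasp_force: 0.0
clock: 3.25
eef_pos: [464.1, -255.0, 41.1]
tcp_rot: [3.142, 0.001, 2.642]
contact_force: [-0.6, -0.6, -0.0]
opening: 0.759
grasp_force: 0.0
clock: 3.45
eef_pos: [463.8, -254.8, 40.6]
tcp_rot: [3.142, 0.0, 2.642]
contact_force: [-0.5, -0.2, 0.1]
opening: 0.739
grasp_force: 0.0
clock: 3.65
eef_pos: [463.7, -255.0, 40.4]
tcp_rot: [-3.141, 0.0, 2.642]
contact_force: [-0.6, -0.4, 2.5]
opening: 0.727
grasp_force: 1.1
```

```bash
python3 -m crank '[[0,0,0,0,0,0,0.275],[0,0,0,0,0,0,0.275]]' 20
python3 -m crank '[[0,0,0,0,0,0,0.28],[0,0,0,0,0,0,0.28]]'
```

```text
clock: 3.85
eef_pos: [463.7, -255.0, 40.4]
tcp_rot: [-3.141, 0.0, 2.642]
contact_force: [-1.8, -3.6, 4.1]
opening: 0.725
grasp_force: 1.9
clock: 4.05
eef_pos: [463.8, -255.0, 40.4]
tcp_rot: [-3.141, 0.0, 2.642]
contact_force: [-0.8, -3.7, 3.4]
opening: 0.721
grasp_force: 2.1
```

```bash
python3 -m crank '[[0,0,0,0,0,0,0.285],[0,0,0,0,0,0,0.285]]' 20
python3 -m crank '[[0,0,0,0,0,0,0.29],[0,0,0,0,0,0,0.29]]'
python3 -m crank '[[0,0,0,0,0,0,0.295],[0,0,0,0,0,0,0.295]]'
```

```text
clock: 4.25
eef_pos: [463.8, -254.8, 40.3]
tcp_rot: [-3.142, 0.0, 2.642]
contact_force: [-1.5, -3.5, 2.6]
opening: 0.715
grasp_force: 1.9
clock: 4.45
eef_pos: [463.8, -254.8, 40.4]
tcp_rot: [-3.142, 0.0, 2.642]
contact_force: [-1.0, -3.6, 3.5]
opening: 0.705
grasp_force: 4.4
clock: 4.65
eef_pos: [463.8, -254.8, 40.4]
tcp_rot: [3.142, 0.0, 2.642]
contact_force: [-2.1, -3.3, 4.7]
opening: 0.708
grasp_force: 12.7
```

```bash
python3 -m crank '[[0,0,0,0,0,0,0.292],[0,0,0,0,0,0,0.292]]'
python3 -m crank '[[0,0,-0.01,0,0,0,0.292],[0,0,-0.02,0,0,0,0.292],[0,0,-0.03,0,0,0,0.292]]'
```

```text
clock: 4.85
eef_pos: [463.8, -254.9, 40.5]
tcp_rot: [3.142, 0.0, 2.642]
contact_force: [-1.4, -3.9, 5.1]
opening: 0.71
grasp_force: 10.8
clock: 5.15
eef_pos: [463.5, -254.4, 71.0]
tcp_rot: [3.141, -0.001, 2.642]
contact_force: [0.0, 0.5, -2.9]
opening: 0.71
grasp_force: 9.8
```

```bash
python3 - <<'E'
from model import *
Rt=frame(xs,-n)
go(tray+116.4*n,Rt)
E
```

```text
rows d [0.1522, 0.2724, -0.0985] w [-0.4318, 0.073, -0.3317] rowsneeded 6.5 3.7
```

```bash
python3 -m crank '[[0.004,0.008,-0.02,0,0,0,0.292],[0.016,0.028,-0.04,0,0,0,0.292],[0.034,0.06,-0.06,0,0,0,0.292],[0.054,0.096,-0.08,0,0,0,0.292],[0.074,0.132,-0.09,0,0,0,0.292]]'
python3 -m crank '[[0.02,0.036,-0.005,0,0,0,0.292],[0.04,0.072,-0.01,0,0,0,0.292],[0.06,0.108,-0.01,0,0,0,0.292],[0.072,0.13,-0.01,0,0,0,0.292],[0.078,0.14,-0.01,0,0,0,0.292]]'
python3 -m crank '[[0,0,0,-0.05,0.009,-0.038,0.292],[0,0,0,-0.14,0.024,-0.107,0.292],[0,0,0,-0.24,0.041,-0.184,0.292],[0,0,0,-0.34,0.057,-0.26,0.292],[0,0,0,-0.41,0.069,-0.315,0.292]]'
python3 - <<'E'
from model import *
Rt=frame(xs,-n)
go(tray+116.4*n,Rt); s=r.sense();print(s['qpos'])
f=cams.grab_frame('wrist');fs=cams.grab_frame('scene');ft=cams.grab_frame('top')
im=f['image'].copy()
def dr(im,f):
    for p in [(x,y,5) for x in(-45,45) for y in (-65,65)]+[(-88,0,6),(-88,0,42)]:
        q=proj(f,tray+p[0]*xs+p[1]*ys+p[2]*n);cv2.circle(im,tuple(int(v) for v in q.round()),2,(255,0,0),-1)
    return im
a=cv2.resize(dr(im,f),(400,300))
b=cv2.resize(dr(fs['image'].copy(),fs)[240:390,200:400],(400,300),interpolation=2)
c=cv2.resize(dr(ft['image'].copy(),ft)[225:345,185:345],(400,300),interpolation=2)
save('w2.png',np.vstack([np.hstack([a,b]),np.hstack([c,c*0])]))
E
```

```text
clock: 5.65
eef_pos: [462.4, -102.2, 162.6]
tcp_rot: [3.141, 0.002, 2.641]
contact_force: [1.1, 0.4, -2.3]
opening: 0.705
grasp_force: 9.8
clock: 6.15
eef_pos: [460.4, 58.9, 171.1]
tcp_rot: [3.141, 0.0, 2.644]
contact_force: [-0.4, -0.1, -2.4]
opening: 0.712
grasp_force: 9.8
clock: 6.65
eef_pos: [460.7, 56.4, 171.1]
tcp_rot: [2.724, 0.0, 2.965]
contact_force: [-1.4, 0.1, -3.1]
opening: 0.709
grasp_force: 9.8
rows d [0.0004, 0.0004, 0.0017] w [-0.0185, 0.0062, -0.0126] rowsneeded 0.0 0.2
[-0.16839852  0.21963661  2.10660716  0.54932536  0.89003803 -1.9293156 ]
```

View pics/w2.png

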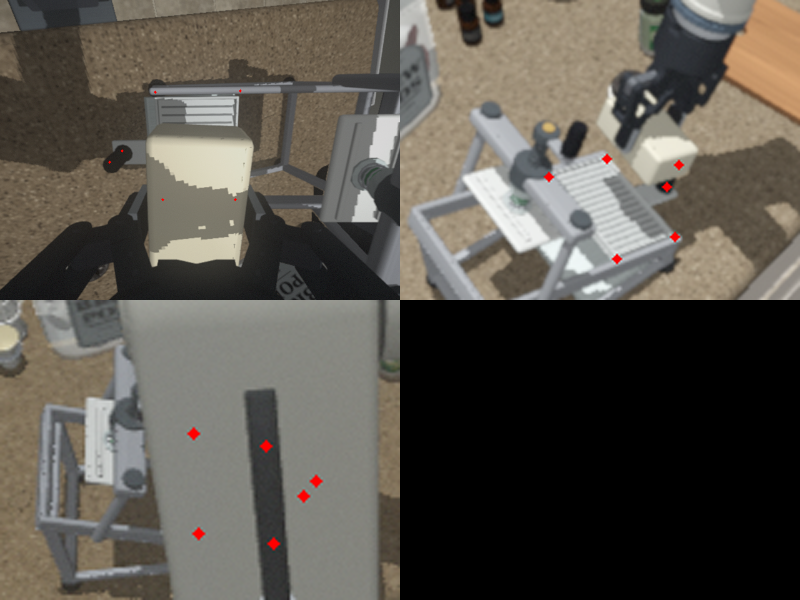

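The top-left panel (wrist) shows the tofu held and level with the tray. The tray's near end is at about (147..243, 96), but the model's corners (154,91) and (240,91) fall on the frame rail. In the scene panel the model points match the tray corners closely. I'll look at the wrist view in detail to check height.

```bash
python3 - <<'E'
from model import *
f=cams.grab_frame('wrist'); im=f['image']
print(f['position'],f['orientation'])
save('w3.png',im,2.5,(190,140,510,370))
for p in [(x,65,5) for x in(-45,45)]+[(-88,0,6),(-88,0,42)]: print(p,proj(f,tray+p[0]*xs+p[1]*ys+p[2]*n))
E
```

```text
[374.21030094  21.03895179 284.39441487] [ 2.83154656 -0.41343332  1.38339111]
(-45, 65, 5) [249.85812225 147.62585941]
(45, 65, 5) [386.85879654 144.63108432]
(-88, 0, 6) [197.46800896 242.12238008]
(-88, 0, 42) [177.78319641 260.86338438]
```

View pics/w3.png

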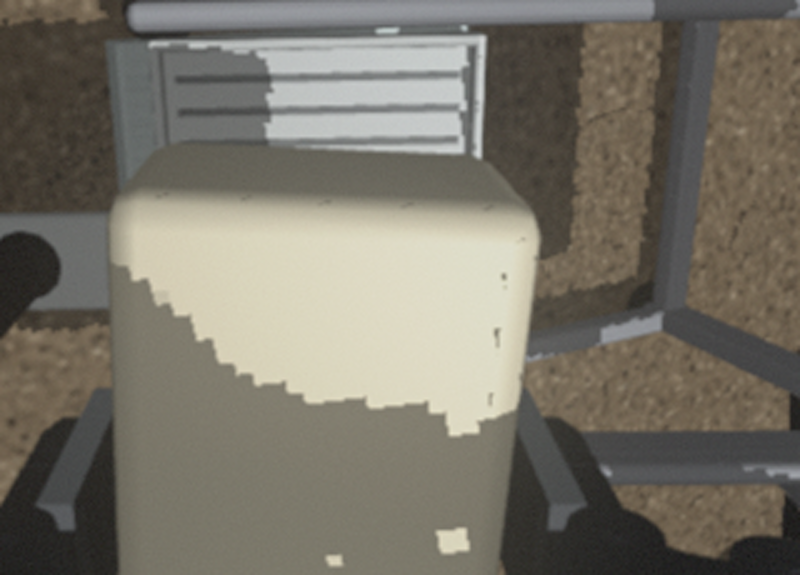

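The wrist crop shows the tray rim corners at full-frame pixels (252,157) and (384.5,154.5), about 10 px from the model and clear of the rail. So the tray centre sits a few mm further from the robot along its y axis. I'll shift it 4 mm and descend.

```bash
sed -i 's/^tray=.*/tray=np.array([468.5,106.1,64.2])-4*ys; home=tray+155*xs/' model.py; python3 - <<'E'
from model import *
Rt=frame(xs,-n)
go(tray+43*n,Rt)
E
```

```text
rows d [-0.0033, 0.0032, 0.0746] w [-0.0245, 0.0049, -0.0214] rowsneeded 1.5 0.2
```

```bash
python3 -m crank '[[-0.003,0.003,0.015,-0.024,0.005,-0.021,0.292],[-0.003,0.003,0.033,-0.024,0.005,-0.021,0.292],[-0.003,0.003,0.05,-0.024,0.005,-0.021,0.292],[-0.003,0.003,0.065,-0.024,0.005,-0.021,0.292],[-0.003,0.003,0.073,-0.024,0.005,-0.021,0.292]]'
python3 -m crank '[[0,0,0,0,0,0,0.292],[0,0,0,0,0,0,0.292]]'
python3 - <<'E'
from model import *
Rt=frame(xs,-n)
for h in (43,26.4): go(tray+h*n,Rt)
s=r.sense();print(s['contact_force']@n,s['contact_force'],s['wrist_torque'])
E
```

```text
clock: 7.35
eef_pos: [468.8, 88.8, 104.0]
tcp_rot: [2.705, -0.0, 2.983]
contact_force: [0.5, 0.4, -2.7]
opening: 0.708
grasp_force: 9.8
clock: 7.55
eef_pos: [469.3, 88.1, 105.1]
tcp_rot: [2.704, 0.001, 2.983]
contact_force: [0.1, -0.3, -2.6]
opening: 0.705
grasp_force: 9.8
rows d [-0.0003, -0.0013, 0.0015] w [0.0012, -0.0006, 0.0047] rowsneeded 0.0 0.0
rows d [-0.0003, -0.0013, 0.0181] w [0.0012, -0.0006, 0.0047] rowsneeded 0.4 0.0
-2.2103270193040085 [ 0.09474345 -0.31934755 -2.57861073] [-0.36540792  0.06673898 -0.03369516]
```

```bash
python3 -m crank '[[0,-0.001,0.004,0,0,0,0.292],[0,-0.001,0.008,0,0,0,0.292],[0,-0.001,0.01,0,0,0,0.292],[0,-0.001,0.01,0,0,0,0.292]]'
python3 -m crank '[[0,0,0.001,0,0,0,0.292],[0,0,0.002,0,0,0,0.292],[0,0,0.002,0,0,0,0.292]]'
python3 -m crank '[[0,0,0.001,0,0,0,0.292],[0,0,0.002,0,0,0,0.292],[0,0,0.002,0,0,0,0.292]]'
```

```text
clock: 7.95
eef_pos: [469.5, 91.2, 95.0]
tcp_rot: [2.704, 0.001, 2.983]
contact_force: [0.3, 1.1, -1.0]
opening: 0.71
grasp_force: 9.8
clock: 8.25
eef_pos: [469.8, 92.1, 93.3]
tcp_rot: [2.704, 0.001, 2.983]
contact_force: [-0.2, 0.3, -3.0]
opening: 0.709
grasp_force: 9.8
clock: 8.55
eef_pos: [469.9, 92.9, 91.4]
tcp_rot: [2.704, 0.001, 2.983]
contact_force: [0.4, 0.3, -2.1]
opening: 0.706
grasp_force: 9.8
```

```bash
for i in 1 2 3; do python3 -m crank '[[0,0,0.001,0,0,0,0.292],[0,0,0.0015,0,0,0,0.292]]' | grep -E 'eef|contact'; done
```

```text
eef_pos: [470.0, 93.5, 90.1]
contact_force: [-0.4, 0.4, -1.9]
eef_pos: [470.1, 94.2, 88.7]
contact_force: [-0.5, 0.6, -1.5]
eef_pos: [470.3, 94.8, 87.6]
contact_force: [-3.2, -4.7, 8.1]
```

```bash
python3 -m crank '[[0,0,-0.0005,0,0,0,0.292],[0,0,-0.0005,0,0,0,0.29]]' | grep -E 'contact|grasp'
python3 -m crank '[[0,0,0,0,0,0,0.28],[0,0,0,0,0,0,0.27],[0,0,0,0,0,0,0.25],[0,0,0,0,0,0,0.22],[0,0,0,0,0,0,0.18]]'
python3 -m crank '[[0,0,0,0,0,0,0.15],[0,0,0,0,0,0,0.12],[0,0,0,0,0,0,0.12]]'
python3 - <<'E'
from model import *
s=r.sense();d=s['eef_pos']-tray;print(d@xs,d@ys,d@n)
E
```

```text
contact_force: [-1.6, 0.7, -2.3]
grasp_force: 5.3
clock: 9.85
eef_pos: [470.3, 94.6, 88.0]
tcp_rot: [2.704, 0.001, 2.983]
contact_force: [0.3, 0.4, 0.3]
opening: 0.82
grasp_force: 0.0
clock: 10.15
eef_pos: [470.2, 94.6, 87.9]
tcp_rot: [2.704, 0.001, 2.983]
contact_force: [0.6, -0.1, -0.2]
opening: 0.876
grasp_force: 0.0
-0.02856353789903044 0.4345952221763909 26.197263372128983
```

```bash
python3 -m crank '[[0,0,-0.01,0,0,0,0.12],[0,0,-0.03,0,0,0,0.12],[0,0,-0.06,0,0,0,0.05],[0,0,-0.09,0,0,0,0],[0,0,-0.11,0,0,0,0]]' | grep eef
python3 - <<'E'
from model import *
f=cams.grab_frame('wrist');im=f['image'].copy()
for x in (-45,45):
  for y in (-65,65):
    q=proj(f,tray+x*xs+y*ys+5*n);cv2.circle(im,tuple(int(v) for v in q.round()),2,(255,0,0),-1)
for x in (-30,30):
  for y in (-50,50):
    q=proj(f,tray+x*xs+y*ys+40*n);cv2.circle(im,tuple(int(v) for v in q.round()),2,(0,0,255),-1)
save('w4.png',im,1.2)
E
```

```text
eef_pos: [463.0, 47.4, 189.8]
```

View pics/w4.png

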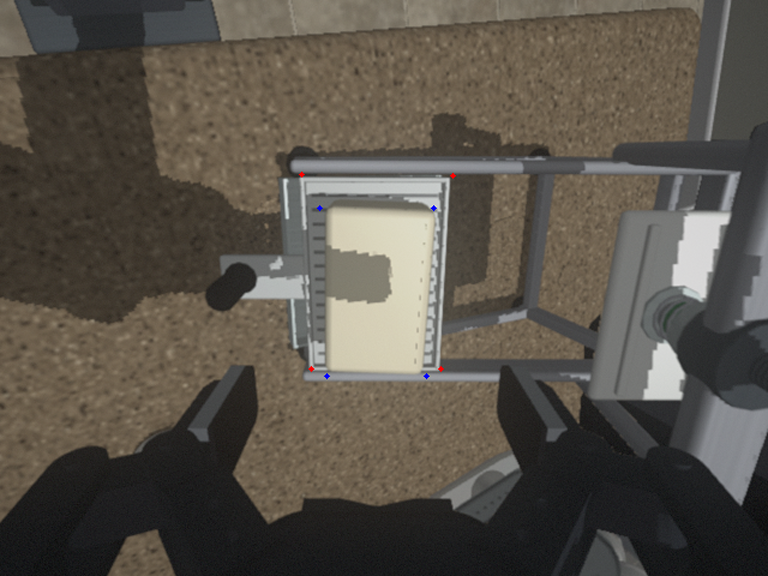

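The tofu lies flat inside the tray rim: its top spans about (328..433, 205..372), and the model's red corners match the rim. Next is the knob, at about (230,285).

```bash
python3 - <<'E'
from model import *
Rt=frame(-ys,-n)
go(tray-88*xs+110*n,Rt)
E
```

```text
rows d [0.002, -0.0881, 0.0307] w [0.004, 0.0025, 1.5767] rowsneeded 1.9 10.5
```

```bash
python3 -m crank '[[0,-0.018,0.006,0,0,0.14,0],[0,-0.036,0.012,0,0,0.28,0],[0,-0.054,0.018,0,0,0.42,0],[0,-0.072,0.024,0,0,0.56,0],[0.002,-0.088,0.03,0,0,0.7,0]]' | grep eef
python3 -m crank '[[0,0,0,0,0,0.14,0],[0,0,0,0,0,0.28,0],[0,0,0,0,0,0.42,0],[0,0,0,0,0,0.56,0],[0,0,0,0,0,0.7,0]]' | grep eef
python3 -m crank '[[0,0,0,0,0,0.14,0],[0,0,0,0,0,0.175,0],[0,0,0,0,0,0.175,0]]' | grep eef
python3 - <<'E'
from model import *
Rt=frame(-ys,-n); print(r.sense()['qpos'])
go(tray-88*xs+30*n,Rt)
f=cams.grab_frame('wrist');im=f['image'].copy()
for h in (6,42):
    q=proj(f,tray-88*xs+h*n);print(q);cv2.circle(im,tuple(int(v) for v in q.round()),3,(255,0,0),-1)
save('w5.png',im,1)
E
```

```text
eef_pos: [450.2, -18.1, 122.7]
eef_pos: [450.1, -17.5, 123.1]
eef_pos: [450.2, -17.4, 123.1]
[-0.34629127  0.32493687  2.11777413  0.575468    0.87214919 -0.59752113]
rows d [0.0001, 0.0021, 0.0762] w [-0.0006, -0.0015, -0.0002] rowsneeded 1.5 0.0
[316.43531811 248.33955359]
[316.7909084 268.8930283]
```

View pics/w5.png

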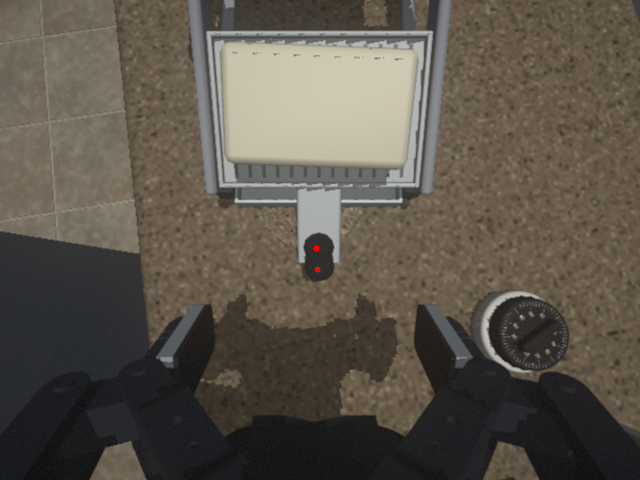

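The tofu is square and centred inside the rim. The knob at (318,257) lies on the model points and midway between the fingers, and the timer at (520,330) is clear.

```bash
python3 -m crank '[[0,0.002,0.02,0,0,0,0],[0,0.002,0.04,0,0,0,0],[0,0.002,0.06,0,0,0,0.2],[0,0.002,0.072,0,0,0,0.4],[0,0.002,0.076,0,0,0,0.55]]' 20
python3 -m crank '[[0,0,0,0,0,0,0.7],[0,0,0,0,0,0,0.75],[0,0,0,0,0,0,0.8],[0,0,0,0,0,0,0.85],[0,0,0,0,0,0,0.85]]'
python3 - <<'E'
from model import *
Rt=frame(-ys,-n)
go(tray-88*xs+30*n,Rt); go(tray+67*xs+30*n,Rt)
E
```

```text
clock: 12.55
eef_pos: [456.8, 14.7, 53.4]
tcp_rot: [-3.14, -0.438, 1.409]
contact_force: [-0.7, 0.6, -0.0]
opening: 0.515
grasp_force: 0.0
clock: 13.05
eef_pos: [458.2, 13.8, 54.8]
tcp_rot: [3.14, -0.438, 1.409]
contact_force: [1.8, -1.9, 5.6]
opening: 0.198
grasp_force: 20.4
rows d [0.0001, -0.0008, 0.0007] w [0.0012, -0.0015, 0.0006] rowsneeded 0.0 0.0
rows d [0.1551, -0.0007, 0.0009] w [0.0012, -0.0015, 0.0006] rowsneeded 3.1 0.0
```

```bash
python3 -m crank '[[0.002,0,0,0,0,0,0.85],[0.006,0,0,0,0,0,0.85],[0.012,0,0,0,0,0,0.85],[0.02,0,0,0,0,0,0.85],[0.028,0,0,0,0,0,0.85]]' | grep -E 'eef|contact|open'
for i in 1 2; do python3 -m crank '[[0.008,0,0,0,0,0,0.85],[0.016,0,0,0,0,0,0.85],[0.024,0,0,0,0,0,0.85],[0.032,0,0,0,0,0,0.85],[0.04,0,0,0,0,0,0.85]]' | grep -E 'eef|contact|open'; done
python3 -m crank '[[0.008,0,0,0,0,0,0.85],[0.016,0,0,0,0,0,0.85],[0.024,0,0,0,0,0,0.85],[0.028,0,0,0,0,0,0.85],[0.03,0,0,0,0,0,0.85]]' | grep -E 'eef|contact|open'
python3 - <<'E'
from model import *
go(tray+67*xs+30*n,frame(-ys,-n))
E
```

```text
eef_pos: [462.2, 38.0, 66.3]
contact_force: [-0.6, -10.2, 2.2]
opening: 0.2
eef_pos: [468.1, 73.9, 83.2]
contact_force: [-0.0, -9.8, 2.4]
opening: 0.203
eef_pos: [473.9, 109.7, 100.1]
contact_force: [0.9, -9.2, 0.5]
opening: 0.201
eef_pos: [478.3, 136.7, 112.9]
contact_force: [2.8, -9.3, 0.7]
opening: 0.203
rows d [0.0177, -0.0007, 0.0007] w [0.0016, 0.0001, 0.0013] rowsneeded 0.4 0.0
```

```bash
python3 -m crank '[[0.003,0,0,0,0,0,0.85],[0.006,0,0,0,0,0,0.85],[0.009,0,0,0,0,0,0.85],[0.011,0,0,0,0,0,0.85],[0.012,0,0,0,0,0,0.85]]' | grep -E 'eef|contact|open'
for i in 1 2 3 4 5; do python3 -m crank '[[0.0015,0,0,0,0,0,0.85],[0.002,0,0,0,0,0,0.85]]' | grep -E 'eef|contact'; done
```

```text
eef_pos: [480.0, 147.1, 117.8]
contact_force: [1.4, -9.5, 0.2]
opening: 0.205
eef_pos: [480.3, 148.9, 118.7]
contact_force: [1.3, -8.3, 0.1]
eef_pos: [480.6, 150.7, 119.5]
contact_force: [2.1, -9.5, -0.7]
eef_pos: [480.8, 151.9, 120.1]
contact_force: [0.9, -15.4, -0.2]
eef_pos: [480.8, 152.1, 120.1]
contact_force: [-0.5, -28.9, -1.8]
eef_pos: [481.0, 153.3, 120.4]
contact_force: [0.1, -29.5, -5.2]
```

```bash
python3 -m crank '[[-0.002,0,0,0,0,0,0.85],[-0.003,0,0,0,0,0,0.85]]' | grep -E 'eef|contact'
python3 -m crank '[[0,0,0,0,0,0,0.75],[0,0,0,0,0,0,0.6],[0,0,0,0,0,0,0.4],[0,0,0,0,0,0,0.3],[0,0,0,0,0,0,0.3]]' | grep -E 'eef|contact|open'
python3 - <<'E'
from model import *
s=r.sense(); d=s['eef_pos']-(tray-88*xs); print('travel',d@xs,d@ys,d@n)
E
```

```text
eef_pos: [481.0, 153.0, 120.4]
contact_force: [4.8, -3.6, -1.5]
eef_pos: [480.3, 154.7, 120.8]
contact_force: [-0.3, -0.3, -0.1]
opening: 0.7
travel 157.09888194497017 0.23913500765849383 30.27835777697226
```

```bash
cat >> model.py <<'E'
home=tray+155.5*xs
def grip(a,up=8): return home+(190-12*a/(2*np.pi)+up)*n+35*(np.cos(a)*xs-np.sin(a)*ys)
E
python3 -m crank '[[0,0,-0.02,0,0,0,0.2],[0,0,-0.05,0,0,0,0.1],[-0.005,0,-0.09,0,0,0,0],[-0.01,0,-0.13,0,0,0,0],[-0.01,0,-0.17,0,0,0,0]]' | grep -E 'eef|contact'
python3 - <<'E'
from model import *
Rt=frame(-ys,-n)
go(grip(4.75,80),Rt)
print(r.sense()['qpos'])
E
```

```text
eef_pos: [466.6, 73.5, 271.6]
contact_force: [0.3, 0.9, -0.2]
rows d [0.0986, -0.0345, -0.059] w [-0.0013, -0.0012, 0.0001] rowsneeded 2.4 0.0
[-0.14154915  0.08515082  2.00266606  0.49557097  1.09904893 -0.21811966]
```

```bash
python3 -m crank '[[0,0,-0.03,0,0,0,0],[0.02,-0.007,-0.06,0,0,0,0],[0.055,-0.019,-0.06,0,0,0,0],[0.085,-0.03,-0.06,0,0,0,0],[0.0985,-0.0345,-0.06,0,0,0,0]]' | grep -E 'eef|contact'
python3 -m crank '[[0,0,0,0,0,0,0],[0,0,0,0,0,0,0]]' | grep -E 'eef|contact'
python3 - <<'E'
from model import *
Rt=frame(-ys,-n)
go(grip(4.75,8),Rt);print(r.sense()['qpos'])
f=cams.grab_frame('wrist');im=f['image'].copy()
for up in (-17.5,17.5):
    q=proj(f,grip(4.75,up));print(q);cv2.circle(im,tuple(int(v) for v in q.round()),2,(255,0,0),-1)
q=proj(f,home+169*n);cv2.circle(im,tuple(int(v) for v in q.round()),2,(0,0,255),-1)
save('w6.png',im,1)
E
```

```text
eef_pos: [443.1, 144.5, 368.2]
contact_force: [1.1, 0.1, 0.6]
eef_pos: [443.4, 142.8, 366.4]
contact_force: [0.0, -1.0, 0.2]
rows d [-0.0002, -0.0002, 0.0714] w [-0.001, -0.0013, 0.0014] rowsneeded 1.4 0.0
[ 0.01398    -0.05918961  1.92892447  0.4592813   1.22702917  0.02767518]
[313.02682564 250.362175  ]
[312.79177893 270.89899282]
```

View pics/w6.png

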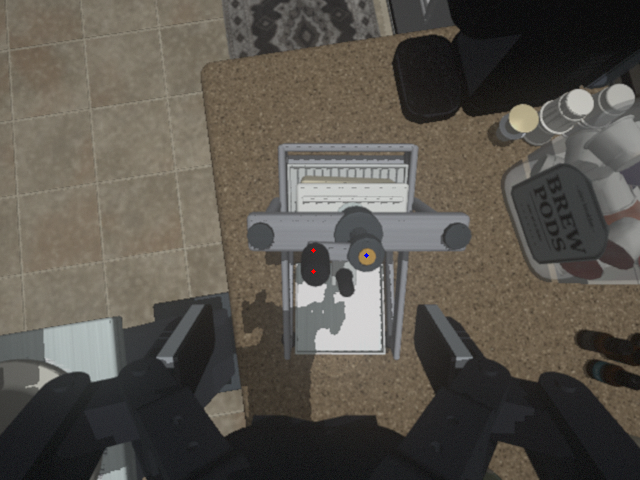

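The blue hub point sits on the screw's orange cap at (366,255). The crank grip, centred near (315,262), matches the predicted axis points within about 2 px and lies between the fingers. I'll descend and take hold.

```bash
python3 -m crank '[[0,0.001,0.02,0,0,0,0],[0,0.001,0.04,0,0,0,0.2],[0,0.001,0.055,0,0,0,0.4],[0,0.001,0.067,0,0,0,0.5],[0,0.001,0.071,0,0,0,0.55]]' 20 | grep -E 'eef|contact|open'
python3 -m crank '[[0,0,0,0,0,0,0.65],[0,0,0,0,0,0,0.7],[0,0,0,0,0,0,0.75],[0,0,0,0,0,0,0.8],[0,0,0,0,0,0,0.8]]' | grep -E 'eef|contact|open|grasp'
python3 - <<'E'
from model import *
s=r.sense();print(s['contact_force']@np.c_[xs,ys,n]); d=s['eef_pos']-home; print(d@xs,d@ys,d@n)
E
```

```text
eef_pos: [449.1, 172.1, 300.8]
contact_force: [-0.1, -0.8, 0.9]
opening: 0.451
eef_pos: [449.0, 172.4, 303.1]
contact_force: [-4.7, -1.9, 3.6]
opening: 0.204
grasp_force: 19.5
[-0.89298631  4.32709205  4.42287146]
1.8415656308637107 34.02154544856925 190.19184370884915
```

```bash
cat > rows.py <<'E'
import numpy as np,sys
a0=float(sys.argv[1])
for k in range(int(sys.argv[2])):
    a=a0+k; d=[(a+.2*i) for i in range(1,6)]
    print(round(a,2),[[round(.035*(np.cos(x)-np.cos(a)),4),round(.035*(np.sin(x)-np.sin(a)),4),round(.00191*(x-a),4)] for x in d])
E
python3 rows.py 4.77 12
```

```text
4.77 [[np.float64(0.0069), np.float64(0.0011), 0.0004], [np.float64(0.0134), np.float64(0.0035), 0.0008], [np.float64(0.0194), np.float64(0.0072), 0.0011], [np.float64(0.0245), np.float64(0.012), 0.0015], [np.float64(0.0285), np.float64(0.0178), 0.0019]]
5.77 [[np.float64(0.0028), np.float64(0.0064), 0.0004], [np.float64(0.0043), np.float64(0.0132), 0.0008], [np.float64(0.0044), np.float64(0.0202), 0.0011], [np.float64(0.0031), np.float64(0.0271), 0.0015], [np.float64(0.0004), np.float64(0.0336), 0.0019]]
6.77 [[np.float64(-0.0039), np.float64(0.0058), 0.0004], [np.float64(-0.0088), np.float64(0.0108), 0.0008], [np.float64(-0.0146), np.float64(0.0146), 0.0011], [np.float64(-0.0211), np.float64(0.0172), 0.0015], [np.float64(-0.028), np.float64(0.0185), 0.0019]]
7.77 [[np.float64(-0.007), np.float64(-0.0001), 0.0004], [np.float64(-0.0138), np.float64(-0.0016), 0.0008], [np.float64(-0.0202), np.float64(-0.0044), 0.0011], [np.float64(-0.0259), np.float64(-0.0085), 0.0015], [np.float64(-0.0307), np.float64(-0.0136), 0.0019]]
8.77 [[np.float64(-0.0037), np.float64(-0.0059), 0.0004], [np.fl
[... 1327 characters left out ...]
0.0023), 0.0008], [np.float64(-0.0206), np.float64(0.0014), 0.0011], [np.float64(-0.0272), np.float64(-0.0009), 0.0015], [np.float64(-0.0333), np.float64(-0.0044), 0.0019]]
14.77 [[np.float64(-0.0052), np.float64(-0.0047), 0.0004], [np.float64(-0.0094), np.float64(-0.0103), 0.0008], [np.float64(-0.0123), np.float64(-0.0166), 0.0011], [np.float64(-0.014), np.float64(-0.0234), 0.0015], [np.float64(-0.0142), np.float64(-0.0304), 0.0019]]
15.77 [[np.float64(0.0011), np.float64(-0.0069), 0.0004], [np.float64(0.0036), np.float64(-0.0134), 0.0008], [np.float64(0.0073), np.float64(-0.0193), 0.0011], [np.float64(0.0122), np.float64(-0.0244), 0.0015], [np.float64(0.0179), np.float64(-0.0284), 0.0019]]
```

```bash
python3 -m crank '[[0.007,0.001,0.0004,0,0,0,0.8],[0.0134,0.0035,0.0008,0,0,0,0.8],[0.0194,0.0072,0.0011,0,0,0,0.8],[0.0245,0.012,0.0015,0,0,0,0.8],[0.0285,0.0178,0.0019,0,0,0,0.8]]' | grep -E 'contact|open|grasp'
cat > st.py <<'E'
from model import *
s=r.sense();d=s['eef_pos']-home;print('F xs,ys,n',(s['contact_force']@np.c_[xs,ys,n]).round(1),'pos',(d@xs).round(1),(-d@ys).round(1),(d@n).round(1),'ang',np.arctan2(-d@ys,d@xs)%(2*np.pi),'rad',np.hypot(d@xs,d@ys),'t',s['clock'])
E
python3 st.py
python3 -m crank '[[0.0028,0.0064,0.0004,0,0,0,0.8],[0.0043,0.0132,0.0008,0,0,0,0.8],[0.0044,0.0202,0.0011,0,0,0,0.8],[0.0031,0.0271,0.0015,0,0,0,0.8],[0.0004,0.0336,0.0019,0,0,0,0.8]]' | grep -E 'contact|open|grasp'
python3 st.py
```

```text
contact_force: [-2.9, -1.0, 4.4]
opening: 0.205
grasp_force: 19.6
F xs,ys,n [0.5 2.7 4.6] pos 31.2 -15.6 188.3 ang 5.818342316879474 rad 34.906759801813635 t 20.0
contact_force: [-3.7, -4.9, 6.3]
opening: 0.205
grasp_force: 19.9
F xs,ys,n [-2.2  2.8  8. ] pos 30.5 19.0 186.2 ang 0.5570830719247759 rad 35.923800909692595 t 20.5
```

```bash
python3 -m crank '[[-0.0039,0.0058,0.0004,0,0,0,0.8],[-0.0088,0.0108,0.0008,0,0,0,0.8],[-0.0146,0.0146,0.0011,0,0,0,0.8],[-0.0211,0.0172,0.0015,0,0,0,0.8],[-0.028,0.0185,0.0019,0,0,0,0.8]]' | grep -E 'contact|open'
python3 st.py
python3 -m crank '[[-0.007,-0.0001,0.0004,0,0,0,0.8],[-0.0138,-0.0016,0.0008,0,0,0,0.8],[-0.0202,-0.0044,0.0011,0,0,0,0.8],[-0.0259,-0.0085,0.0015,0,0,0,0.8],[-0.0307,-0.0136,0.0019,0,0,0,0.8]]' | grep -E 'contact|open'
python3 st.py
python3 -m crank '[[-0.0037,-0.0059,0.0004,0,0,0,0.8],[-0.0061,-0.0125,0.0008,0,0,0,0.8],[-0.0072,-0.0194,0.0011,0,0,0,0.8],[-0.0069,-0.0264,0.0015,0,0,0,0.8],[-0.0052,-0.0332,0.0019,0,0,0,0.8]]' | grep -E 'contact|open'
python3 st.py
python3 -m crank '[[0.003,-0.0063,0.0004,0,0,0,0.8],[0.0072,-0.0119,0.0008,0,0,0,0.8],[0.0124,-0.0165,0.0011,0,0,0,0.8],[0.0185,-0.02,0.0015,0,0,0,0.8],[0.0251,-0.0223,0.0019,0,0,0,0.8]]' | grep -E 'contact|open'
python3 st.py
```

```text
contact_force: [-10.0, -3.7, 10.5]
opening: 0.207
F xs,ys,n [-0.3  9.3 11.8] pos 1.9 36.2 184.2 ang 1.5187988558323664 rad 36.22319271189566 t 21.0
contact_force: [-4.7, 5.2, 12.0]
opening: 0.208
F xs,ys,n [9.1 5.5 9. ] pos -27.4 22.8 182.4 ang 2.448539846463559 rad 35.614895022972355 t 21.5
contact_force: [1.9, -1.6, 6.5]
opening: 0.204
F xs,ys,n [ 1.6 -2.2  6.4] pos -33.3 -9.0 180.7 ang 3.404886842304946 rad 34.476165233283226 t 22.0
contact_force: [-5.2, -7.6, 11.0]
opening: 0.202
F xs,ys,n [-2.9  4.  13.5] pos -8.9 -32.8 178.6 ang 4.447974605530522 rad 33.96979417960074 t 22.5
```

```bash
python3 -m crank '[[0.0069,-0.0009,0.0004,0,0,0,0.8],[0.0139,-0.0004,0.0008,0,0,0,0.8],[0.0206,0.0015,0.0011,0,0,0,0.8],[0.0268,0.0047,0.0015,0,0,0,0.8],[0.0323,0.0091,0.0019,0,0,0,0.8]]' | grep -E 'open'
python3 st.py
python3 -m crank '[[0.0045,0.0054,0.0004,0,0,0,0.8],[0.0078,0.0115,0.0008,0,0,0,0.8],[0.0099,0.0182,0.0011,0,0,0,0.8],[0.0105,0.0251,0.0015,0,0,0,0.8],[0.0098,0.0321,0.0019,0,0,0,0.8]]' | grep -E 'open'
python3 st.py
python3 -m crank '[[-0.0021,0.0067,0.0004,0,0,0,0.8],[-0.0055,0.0128,0.0008,0,0,0,0.8],[-0.01,0.0181,0.0011,0,0,0,0.8],[-0.0155,0.0224,0.0015,0,0,0,0.8],[-0.0217,0.0256,0.0019,0,0,0,0.8]]' | grep -E 'open'
python3 st.py
python3 -m crank '[[-0.0067,0.0018,0.0004,0,0,0,0.8],[-0.0137,0.0023,0.0008,0,0,0,0.8],[-0.0206,0.0014,0.0011,0,0,0,0.8],[-0.0272,-0.0009,0.0015,0,0,0,0.8],[-0.0333,-0.0044,0.0019,0,0,0,0.8]]' | grep -E 'open'
python3 st.py
```

```text
opening: 0.202
F xs,ys,n [3.2 6.9 9.5] pos 24.8 -24.0 176.7 ang 5.513571799908346 rad 34.50223309569674 t 23.0
opening: 0.205
F xs,ys,n [0.4 2.3 5.5] pos 34.4 9.6 174.8 ang 0.27182705077566033 rad 35.663957116826 t 23.5
opening: 0.205
F xs,ys,n [-0.8  6.8 11.5] pos 11.5 34.3 172.7 ang 1.2479417447979984 rad 36.17511837161569 t 24.0
opening: 0.207
F xs,ys,n [ 7.1  7.7 10.1] pos -20.7 29.3 170.9 ang 2.1872149050886143 rad 35.87332806018737 t 24.5
```

```bash
python3 -m crank '[[-0.0052,-0.0047,0.0004,0,0,0,0.8],[-0.0094,-0.0103,0.0008,0,0,0,0.8],[-0.0123,-0.0166,0.0011,0,0,0,0.8],[-0.014,-0.0234,0.0015,0,0,0,0.8],[-0.0142,-0.0304,0.0019,0,0,0,0.8]]' | grep -E 'open'
python3 st.py
python3 -m crank '[[0.0011,-0.0069,0.0004,0,0,0,0.8],[0.0036,-0.0134,0.0008,0,0,0,0.8],[0.0073,-0.0193,0.0011,0,0,0,0.8],[0.0122,-0.0244,0.0015,0,0,0,0.8],[0.0179,-0.0284,0.0019,0,0,0,0.8]]' | grep -E 'open'
python3 st.py
```

```text
opening: 0.207
F xs,ys,n [ 5.  -2.   4.8] pos -34.8 0.7 169.3 ang 3.1206041667611824 rad 34.761312700590516 t 25.0
opening: 0.202
F xs,ys,n [-3.6  2.4 11.5] pos -18.2 -28.7 167.2 ang 4.146650288442409 rad 33.97079554166845 t 25.5
```

```bash
python3 -m crank '[[0,0,0,0,0,0,0.75],[0,0,0,0,0,0,0.68],[0,0,0,0,0,0,0.62],[0,0,0,0,0,0,0.6],[0,0,0,0,0,0,0.6]]' | grep -E 'open|contact|grasp'
python3 st.py
python3 -m crank '[[0,0,-0.008,0,0,0,0.6],[0,0,-0.02,0,0,0,0.6],[0,0,-0.04,0,0,0,0.6],[0,0,-0.07,0,0,0,0.6],[0,0,-0.1,0,0,0,0.6]]' | grep -E 'eef|contact'
python3 -m crank '[[-0.03,0,0,0,0,0,0.6],[-0.07,0,0,0,0,0,0.6],[-0.11,0,0,0,0,0,0.6],[-0.14,0,0,0,0,0,0.6],[-0.15,0,0,0,0,0,0.6]]' | grep -E 'eef|contact'
python3 - <<'E'
from model import *
fs=cams.grab_frame('scene');f=cams.grab_frame('wrist')
a=cv2.resize(fs['image'][270:420,190:350],(427,400),interpolation=2);b=cv2.resize(f['image'],(373,280));b=np.vstack([b,np.zeros((120,373,3),np.uint8)])
save('end.png',np.hstack([a,b]))
E
```

```text
contact_force: [-0.4, 0.5, -0.6]
opening: 0.4
grasp_force: 0.0
F xs,ys,n [ 0.1  0.5 -0.8] pos -17.6 -29.0 166.5 ang 4.16728566529289 rad 33.93941251585994 t 26.0
eef_pos: [445.5, 121.6, 365.9]
contact_force: [0.4, 0.7, -1.1]
eef_pos: [423.2, -13.9, 300.3]
contact_force: [-1.1, -0.1, -0.7]
```

View pics/end.png

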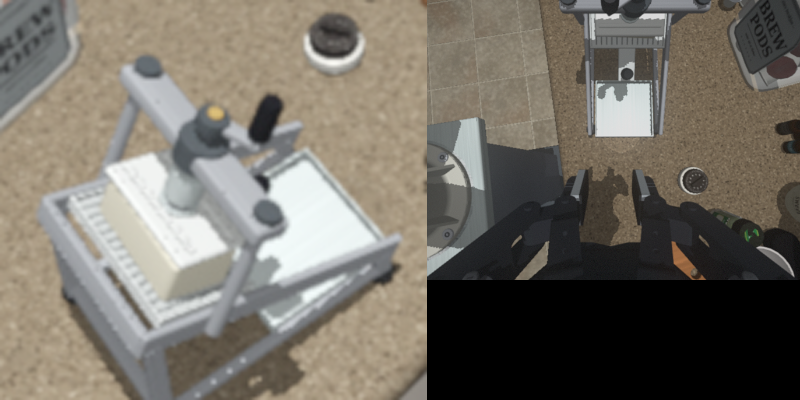

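The final view shows the tray home, with the tofu squarely under the plate at about (170,220) in the left crop. The crank grip is free at (265,118), the hand is clear, and the bystanders are in place. The hand tracked the crank to 16.7 rad, which is about 10 mm of squeeze. I'll hand it in.

```bash
python3 -c "
from rig import sign_off
print(sign_off())"
```

```text
the job is handed in; nothing more can be done
None
```

I placed the tofu in the tray, slid the tray against its stop and wound the crank to about 16.7 rad. That should squeeze the spring about 10 mm, but I worked it out from the crank angle and did not see the green band. The job is handed in with the hand clear, and no verdict came back.

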